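# Draw the sprung jaw of a board clamp out to its mark and hold it

## Task

Slide the board clamp's sprung steel jaw along behind the fence until it stands in the gap in the fence, then draw it out through the gap against its spring until its pointer is level with the line on the marker clip, to within a few millimetres. Finish while still gripping the jaw there, keeping it still with its spring stretched, so that I can lay the circuit board in; leave the clip, the board and all the other things where they are.

Things in the scene. Friction and masses are not known exactly. Their poses are not given: they have to be found in the camera images.
- clamp: board clamp, fixed to the bench, turned by up to 0.2 rad. Origin at table height; in its frame the 12 mm thick base plate spans x -150..+200, y -170..+170 mm. +z up; -x, towards the robot, is the way the jaw is drawn out; +y is the way the carriage slides to the gap; the gap's centre line is y = +80 mm, and the rod's line passes y = -80 mm + carriage value
- jaw: the jaw: upright steel block on the front end of the telescoping rod, 16 mm along the clamp's x, 28 mm along its y, 18 to 120 mm above the table; above 65 mm free all round to be gripped. Origin at table height under its centre, axes as the clamp's; at x = 0 of the clamp with the rod in. The 13 mm rod runs back from it 43 mm above the table, 47 mm to the carriage
- grip (a point): centre of the jaw block, 97 mm above the table: where to grip it (either way across)
- carriage (a joint): place of the carriage (with rod and jaw) on its rail behind the fence, in m, growing to the clamp's +y: 0 far end, 0.160 end stop, where the jaw stands centred in the gap (it passes from about 0.151 on). Slides with about 3 N of friction, stays where left. Carriage no higher than 61 mm
- rod (a joint): how far the telescoping rod is drawn out, in m, growing along the clamp's -x: 0 fully in, 0.125 fully out. Its inner spring pulls it back with about 4 N at 0 and 13 N at 0.11. Away from the gap the fence stops the jaw at about 0.009
- pointer (a point): tip of the small pointer that sticks out of the jaw's +y side, 60 mm above the table, 32 mm from the jaw's centre, in the jaw's middle plane
- clip (a joint): where the marker clip stands on the scale bar, in m along the clamp's -x: the jaw's pointer is level with the clip's line when joint rod has the same value as joint clip (0.060 to 0.110). A stiff fit: it does not move unless it is pushed hard
- clip_line (a point): inner end of the white line across the black marker clip (12 x 20 mm), 56 mm above the table: the length mark. The clip rides on the scale bar, an aluminium bar 16 mm wide with its top at 50 mm, along the clamp's x in front of the fence, 46 mm to the +y side of the gap's centre line
- gate (a point): middle of the gap in the fence, at the fence's top edge. The aluminium fence stands across the base plate, 8 mm thick, its top 50 mm above the table, its middle plane at x = -21 mm in the clamp's frame; the one gap is 48 mm wide
- board: green circuit board 58 x 110 x 4 mm with parts up to 18 mm high, lying flat beside the clamp; origin at the centre of its underside (not part of the job)
- disc_drive: disc drive in a grey metal case, 130 x 150 x 43 mm, with a round hub on top; origin at the centre of its underside (not part of the job)
- screwdriver: screwdriver 160 mm long, lying on the clamp's base plate in front of the fence, roughly along the fence, beside the end away from the gap; no higher than 45 mm above the table (not part of the job)
- rubber_foot: rubber foot, 22 mm across and 20 mm high, standing on the clamp's base plate in front of the fence; origin at the centre of its underside (not part of the job)
- cleaner_can: white can 52 mm across, 150 mm high; origin at the centre of its underside (not part of the job)
- speaker: black loudspeaker box 50 x 90 x 100 mm high; origin at the centre of its underside (not part of the job)
- screw_tray: grey divided tray 100 x 70 x 22 mm; origin at the centre of its underside (not part of the job)

How it is judged:
On the way:
1. the jaw stands in line with the gap, not yet drawn through it (value of joint carriage above 0.145 m and value of joint rod below 0.03 m), for 0.1 s.
At the end, for the whole second after the job is handed in: The pointer is level with the clip's line within 5 mm along the scale, the jaw is in line with the gap and at rest (under 10 mm/s), held by the gripper's fingers (over 3 N) and not by the fence; the clip has moved less than 4 mm and the other things less than 30 mm (x of pointer in the frame of clip_line between -0.005 and 0.005 m and value of joint carriage above 0.14 m and velocity of joint rod between -0.01 and 0.01 m/s and contact force between the fingers and jaw above 3 N and contact force between jaw and clamp below 1.5 N and distance of clip_line from where it was at the start of the episode below 0.004 m and distance of each of board, disc_drive, screwdriver, rubber_foot, cleaner_can, speaker, screw_tray from where it was at the start of the episode below 0.03 m); the arm keeps its last pose, push and grip.
It fails at once if the marker clip is pushed along (distance of clip_line from where it was at the start of the episode above 0.004 m).
It fails at once if another thing on the bench is moved more than 3 cm (distance of any of board, disc_drive, screwdriver, rubber_foot, cleaner_can, speaker, screw_tray from where it was at the start of the episode above 0.03 m).
It also fails if it takes over 38 s, if anything falls off the work surface, if the arm or the gripper's body presses on something with over 40 N, if the wrist force passes 120 N, or if a joint passes its speed limit or range.

## Robot

A 6-joint arm with a two-finger parallel gripper is mounted at the origin on the work surface. World frame = base frame: x ahead of the robot, y to its left, z up, the work surface at z = 0. Lengths are in m, angles in rad, forces in N, time in s.
With the tool pointing down it reaches from about 0.325 to 0.775 m from the base axis. Payload 9.3 kg.
Tool frame: the origin (TCP) lies midway between the tips of the shut fingers; the grasp point (between the pads) lies 19 mm behind it; x points along the fingers, y is the direction in which the jaws open and shut, and the axes are right-handed (so a half turn about x gives the same grasp; the last joint's range is limited). The gripper opens to 85 mm and grips with 20 to 120 N. Pads are 22 mm wide; open, the fingers measure 114 mm over their backs; the gripper's body (76 mm by 85 mm) begins 54 mm behind the grasp point. The pads swing forward as they close: fully open they stand 13 mm farther back than shut.
Start: joints at [-1.332, 0.259, 0.021, 1.334, 0, 1.418], TCP at [0.21, -0.508, 0.231] pointing down, gripper open.
Joint ranges: [-3.04, 3.04], [-0.91, 1.82], [-1.04, 1.36], [-1.92, 1.95], [-1.52, 1.45], [-3.14, 3.14]. Speed limits (rad/s): [2.22, 2.22, 2.79, 3.14, 3.14, 3.14].

## Interface

Orientations are given as a rotation vector (axis times angle).
In Python, from station import r gives the robot as it stands.
- The arm moves only by the tool apply_moves, never from a script. Its argument "deltas" is one flat list of numbers, 4 for each row, row after row: the shift along the tool's x, y, z in mm, then the turn about the tool's x in degrees. A call has 1 to 8 rows; each row is the pose to reach, as a shift and turn from the pose measured when the call began, along the tool's axes at that moment; what a row does not reach only later rows make up. A row lasts 1/10 s, in which the tool goes at most 50 mm and 8.59 degrees, less where a joint would pass 70% of its speed; a pose out of reach is approached as far as the arm can. A call with a gripper value outside its range is refused whole. "hand" is the opening in per cent of the stroke, from 0 (shut) to 100 (fully open), set as the call begins (left out, the last holds). The fingers move at their own pace and stop on an object; "force" is the grip in N (left out, the last holds). Time passes only in rows, so rows that repeat a pose let the fingers close. It gives the time, the measured TCP pose, the force and the opening at its end, in the units of the state.
- r.read_state(): the state, without advancing time (a new reading comes with each control period).
- r.capture(name): name is "scene" or "top" or "wrist"; returns the picture (384x512x3 uint8, red, green, blue); there is no depth.
- r.calibration(name): a dict with "fx", "fy", "cx", "cy" (pixels), "pose" (4x4, takes a point from camera to world coordinates). Camera axes: x right, y up, looking along -z (the intrinsics and any distortion apply to the point x, -y, -z); pixel columns grow to the right and rows downward; lengths in m; the calibration is good to about 2 mm. A picture is of the moment at which its call begins: read the wrist's pose just before it. calibration takes no time and is no camera call; for the wrist camera it gives the pose at the moment of the call.
- r.close_job(): hands the job in, once; it reports no verdict.
The state is a dict: "time_s": time; "joints": joint angles; "joint_velocities": joint speeds; "effort": joint torques, N m; "tcp_pos": TCP position; "tool_rot": TCP orientation; "ft_force": force on the tool from outside, world axes, zero at the start; "moment": the same for the moment, N m; "opening": finger opening in m.
Only numpy, scipy, OpenCV 4.12 (cv2) and the standard library are available. Lean on these libraries where they do the work, as an engineer would, in place of code of your own. Each camera call takes 0.05 s, during which the arm holds its last target. There are 200 camera calls.

## Working session

There is one attempt and no reset: what is moved stays moved. The work goes in short steps, Python scripts to look and compute and a tool call to move; the robot and the scene stay as the last step left them, time stands still between calls to the robot, and variables do not carry over. Pictures are saved under pics/ and viewed, about 8 in all and at most 12, crops included, and the job is handed in when it is done.

Besides the shell and the picture viewer there is one more tool, called after "Emit:" as name(argument=value, ...) on one line, values as JSON. apply_moves: Moves the arm, as the interface text tells. Its arguments: {"type":"object","properties":{"deltas":{"type":"array","items":{"type":"number"}},"hand":{"type":"number"},"force":{"type":"number"}},"required":["deltas"]}

```bash
mkdir -p pics; ls; python3 - <<'E'
from station import r
import cv2,numpy as np
for n in("scene","top"):
    im=r.capture(n); cv2.imwrite(f"pics/{n}0.png",cv2.resize(im[:,:,::-1],(800,600),interpolation=cv2.INTER_CUBIC)); cv2.imwrite(f"{n}0_raw.png",im[:,:,::-1])
    c=r.calibration(n); print(n,{k:(np.round(v,4).tolist()) for k,v in c.items()})
print(r.read_state())
E
```

```text
pics
scene {'fx': 356.3905, 'fy': 356.3905, 'cx': 258.226, 'cy': 193.3187, 'pose': [[-0.7277, -0.5818, 0.3634, 0.8503], [0.6858, -0.6084, 0.3993, 0.3822], [-0.0113, 0.5398, 0.8417, 0.8769], [0.0, 0.0, 0.0, 1.0]]}
top {'fx': 393.5623, 'fy': 393.5623, 'cx': 249.3199, 'cy': 192.5373, 'pose': [[-0.0276, 0.9984, -0.0487, 0.442], [-0.9995, -0.0284, -0.0153, 0.0103], [-0.0166, 0.0482, 0.9987, 1.1549], [0.0, 0.0, 0.0, 1.0]]}
{'time_s': 0.1, 'joints': array([-1.33164569e+00,  2.59117307e-01,  2.08090907e-02,  1.33370739e+00,
        1.01068526e-05,  1.41820516e+00]), 'joint_velocities': array([-0.00079907, -0.00137772,  0.00114656, -0.00073056, -0.00057113,
       -0.00040867]), 'effort': array([ 7.26721526e-03, -5.56692588e+01,  3.45071733e+01,  1.15509777e-02,
       -2.08441861e-05,  3.58968578e-06]), 'tcp_pos': array([ 0.20992789, -0.5080696 ,  0.23072549]), 'tool_rot': array([ 2.00699264,  0.39947248, -2.00707993]), 'ft_force': array([ 0.40988778, -0.10317688, -0.92475779]), 'moment': array([0.0349801 , 0.04506076, 0.02035398]), 'opening': 0.08536993282538467}
```

View pics/top0.png

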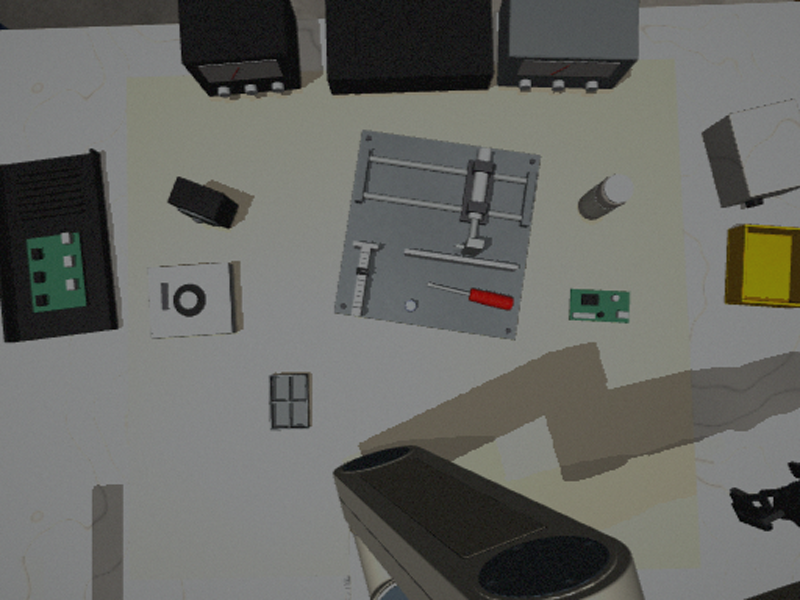

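View pics/scene0.png

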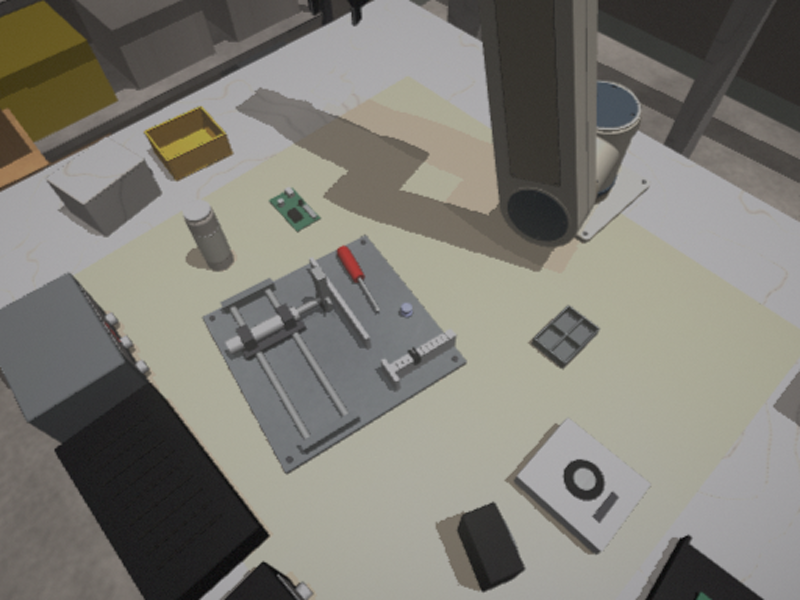

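```bash
python3 - <<'E'
import cv2,numpy as np
a=cv2.imread("top0_raw.png")[75:225,205:355]; 
a=np.clip(a.astype(float)*1.5,0,255).astype(np.uint8)
cv2.imwrite("pics/topc.png",cv2.resize(a,(600,600),interpolation=cv2.INTER_CUBIC))
b=cv2.imread("scene0_raw.png")[145:305,125:305]
b=np.clip(b.astype(float)*1.5,0,255).astype(np.uint8)
cv2.imwrite("pics/scenec.png",cv2.resize(b,(675,600),interpolation=cv2.INTER_CUBIC))
E
```

```text
(no output)
```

View pics/topc.png

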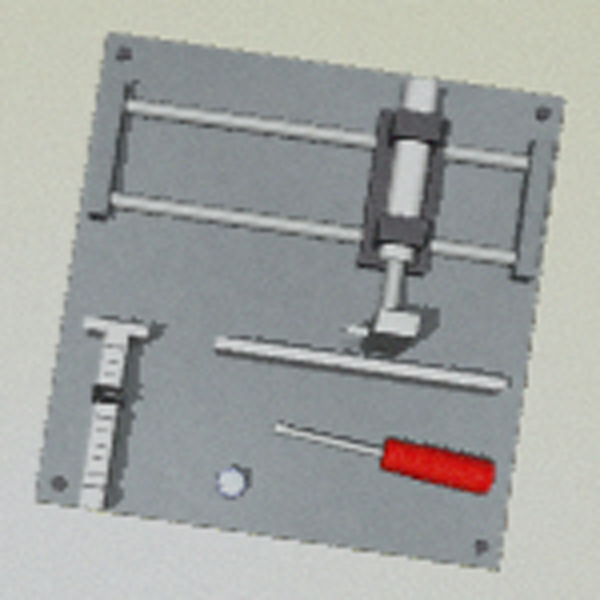

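View pics/scenec.png

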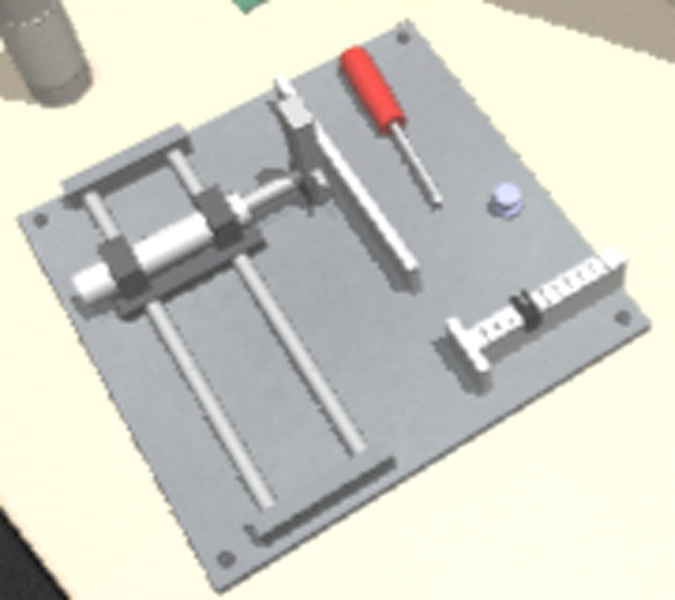

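```bash
cat > h.py <<'E'
import numpy as np
from station import r
from scipy.optimize import least_squares
def proj(n,P,c=None):
    c=c or r.calibration(n); T=np.array(c["pose"]); p=(np.atleast_2d(P)-T[:3,3])@T[:3,:3]
    return np.c_[c["cx"]+c["fx"]*p[:,0]/-p[:,2], c["cy"]-c["fy"]*p[:,1]/-p[:,2]]
def back(n,uv,z,c=None):
    c=c or r.calibration(n); T=np.array(c["pose"]); uv=np.atleast_2d(uv)
    d=np.c_[(uv[:,0]-c["cx"])/c["fx"],-(uv[:,1]-c["cy"])/c["fy"],-np.ones(len(uv))]@T[:3,:3].T
    return T[:3,3]+d*((z-T[2,3])/d[:,2])[:,None]
def raw(uv,s,o): return (np.array(uv,float)+.5)/s-.5+np.array(o)
def c2w(q,P):
    P=np.atleast_2d(P); c,s=np.cos(q[2]),np.sin(q[2])
    return np.c_[q[0]+c*P[:,0]-s*P[:,1], q[1]+s*P[:,0]+c*P[:,1], P[:,2]]
def w2c(q,P):
    P=np.atleast_2d(P); c,s=np.cos(q[2]),np.sin(q[2]); d=P[:,:2]-q[:2]
    return np.c_[c*d[:,0]+s*d[:,1], -s*d[:,0]+c*d[:,1], P[:,2]]
E
python3 - <<'E'
from h import *
C=np.array([[.2,.17,.012],[.2,-.17,.012],[-.15,-.17,.012],[-.15,.17,.012]])
t=raw([[108,33],[565,98],[498,571],[37,501]],4,(205,75))
s=raw([[218,583],[20,218],[409,20],[650,325]],3.75,(125,145))
for w in ((1,0),(0,1),(1,1)):
    f=lambda q:np.r_[w[0]*(proj("top",c2w(q,C))-t).ravel(),w[1]*(proj("scene",c2w(q,C))-s).ravel()]
    o=least_squares(f,[.5,0,0]); q=o.x; print(q.round(4),np.abs(o.fun).max().round(2))
    R=lambda *a:raw(a,4,(205,75)); S=lambda *a:raw(a,3.75,(125,145))
    print("clip top/scene",w2c(q,back("top",R(107,394),.056)).round(4),w2c(q,back("scene",S(526,306),.056)).round(4))
    print("jaw top", w2c(q,back("top",R(398,321),.12)).round(4),w2c(q,back("scene",S(296,112),.12)).round(4))
    print("fence top right/left end", w2c(q,back("top",[R(506,384),R(217,345)],.05)).round(4).tolist())
    print("foot",w2c(q,back("top",R(231,481),.032)).round(4),"bar",w2c(q,back("top",[R(94,506),R(118,329)],.05)).round(4).tolist())
    print("jaw world",c2w(q,[0,-.08,.097]).round(4))
st=r.read_state()
E
```

```text
[ 0.5967 -0.0608 -0.1766] 0.49
clip top/scene [[-0.0685  0.1267  0.056 ]] [[-0.0677  0.1291  0.056 ]]
jaw top [[ 0.0019 -0.061   0.12  ]] [[ 0.0004 -0.0583  0.12  ]]
fence top right/left end [[-0.0198, -0.1492, 0.05], [-0.0223, 0.0555, 0.05]]
foot [[-0.115   0.0315  0.032 ]] bar [[-0.1474, 0.1243, 0.05], [-0.0213, 0.1264, 0.05]]
jaw world [[ 0.5826 -0.1396  0.097 ]]
[ 0.5964 -0.0596 -0.1795] 1.8
clip top/scene [[-0.0684  0.1253  0.056 ]] [[-0.0675  0.1278  0.056 ]]
jaw top [[ 0.0026 -0.0622  0.12  ]] [[ 0.0011 -0.0595  0.12  ]]
fence top right/left end [[-0.0189, -0.1504, 0.05], [-0.0219, 0.0543, 0.05]]
foot [[-0.1146  0.03    0.032 ]] bar [[-0.1472, 0.1227, 0.05], [-0.0211, 0.1252, 0.05]]
jaw world [[ 0.5821 -0.1383  0.097 ]]
[ 0.5965 -0.0602 -0.178 ] 1.69
clip top/scene [[-0.0684  0.126   0.056 ]] [[-0.0675  0.1285  0.056 ]]
jaw top [[ 0.0022 -0.0616  0.12  ]] [[ 0.0008 -0.0589  0.12  ]]
fence top right/left end [[-0.0194, -0.1498, 0.05], [-0.0221, 0.055, 0.05]]
foot [[-0.1148  0.0308  0.032 ]] bar [[-0.1473, 0.1235, 0.05], [-0.0212, 0.1258, 0.05]]
jaw world [[ 0.5823 -0.139   0.097 ]]
```

```bash
cat >> h.py <<'E'
from scipy.spatial.transform import Rotation as Ro
Q=np.array([.5966,-.0605,-.177])
def st():
    s=r.read_state(); R=Ro.from_rotvec(s["tool_rot"]).as_matrix()
    ya=np.degrees(np.arctan2(R[1,1],R[0,1])); cx=np.degrees(Q[2])
    print("t",round(s["time_s"],2),"tcp",s["tcp_pos"].round(4),"clampframe",w2c(Q,s["tcp_pos"]).round(4)[0],"yaw(tool y)-clamp x deg",round(ya-cx,2),"toolx",R[:,0].round(3),"j",s["joints"].round(3),"F",s["ft_force"].round(1),"open",round(s["opening"],4))
    return s,R
def delta(P):  # P in clamp frame -> shift in tool mm
    s,R=st(); return (1000*R.T@(c2w(Q,P)[0]-s["tcp_pos"])).round(1)
E
python3 - <<'E'
from h import *
print(delta([0,-.061,.19]))
E
```

```text
t 0.1 tcp [ 0.2099 -0.5081  0.2307] clampframe [-0.3018 -0.5087  0.2307] yaw(tool y)-clamp x deg -57.41 toolx [-0.     0.001 -1.   ] j [-1.332  0.259  0.021  1.334  0.     1.418] F [ 0.4 -0.1 -0.9] open 0.0854
[  41.1 -214.6 -495.4]
```

Emit:
apply_moves(deltas=[3,-18,-41,-5,7,-36,-83,-10,10,-54,-124,-15,14,-72,-165,-20,17,-90,-206,-25,20,-108,-248,-30,24,-126,-289,-35,27,-144,-330,-40], hand=100, force=60)

```text
time_s: 0.9
tcp_pos: [0.4608, -0.2473, 0.2036]
tool_rot: [1.552, 0.946, -1.552]
ft_force: [0.6, -0.6, 0.1]
opening: 0.0848
```

```bash
python3 - <<'E'
from h import *
print(delta([0,-.061,.19]))
E
```

```text
t 0.9 tcp [ 0.4608 -0.2473  0.2036] clampframe [-0.1007 -0.2078  0.2036] yaw(tool y)-clamp x deg -17.21 toolx [-0.001  0.001 -1.   ] j [-6.530e-01  2.230e-01 -9.700e-02  1.252e+00  1.000e-03  1.395e+00] F [ 0.6 -0.6  0.1] open 0.0848
[  13.7   52.8 -170. ]
```

Emit:
apply_moves(deltas=[3,13,-42,-5,6,26,-85,-9,10,40,-128,-13,14,53,-170,-17.2,14,53,-170,-17.2,14,53,-170,-17.2])

```text
time_s: 1.5
tcp_pos: [0.5861, -0.1196, 0.1888]
tool_rot: [1.337, 1.124, -1.338]
ft_force: [-0.3, 1.6, 0.3]
opening: 0.0852
```

```bash
python3 - <<'E'
from h import *
import cv2
print(delta([0,-.061,.078]))
c=r.calibration("wrist"); im=r.capture("wrist"); cv2.imwrite("w1_raw.png",im[:,:,::-1]); print(np.array(c["pose"]).round(3).tolist(),c["fx"],c["cx"],c["cy"])
np.save("w1.npy",c,allow_pickle=True)
cv2.imwrite("pics/w1.png",cv2.resize(np.clip(im[:,:,::-1]*1.4,0,255).astype(np.uint8),(800,600),interpolation=cv2.INTER_CUBIC))
E
```

```text
t 1.5 tcp [ 0.5861 -0.1196  0.1888] clampframe [ 1.000e-04 -6.010e-02  1.888e-01] yaw(tool y)-clamp x deg 0.09 toolx [-0.002  0.002 -1.   ] j [-3.420e-01  3.570e-01  5.600e-02  1.272e+00  1.000e-03  1.404e+00] F [-0.3  1.6  0.3] open 0.0852
[110.8   0.2   1.1]
[[0.985, 0.165, 0.057, 0.6], [-0.174, 0.936, 0.306, -0.039], [-0.003, -0.311, 0.95, 0.331], [0.0, 0.0, 0.0, 1.0]] 311.37626022802436 257.91655391106633 192.75940813744546
```

View pics/w1.png

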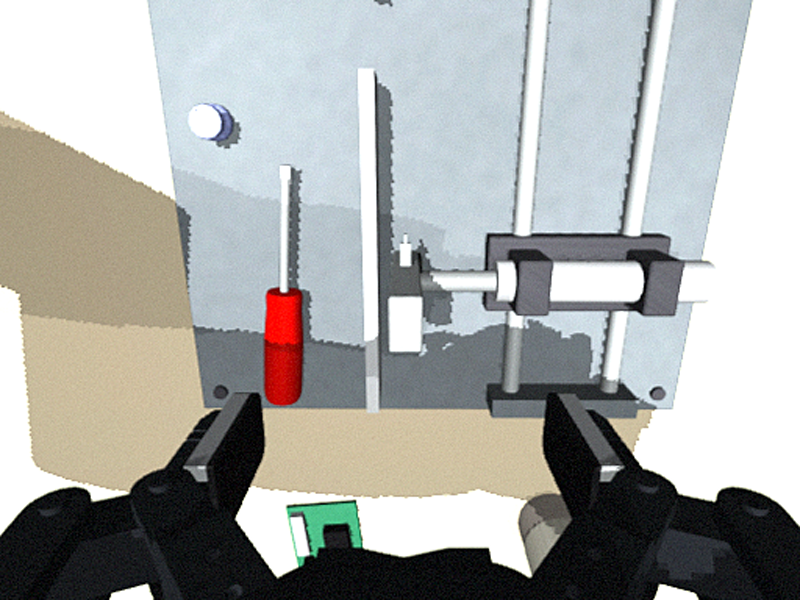

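```bash
python3 - <<'E'
from h import *
c=np.load("w1.npy",allow_pickle=True).item(); k=512/800
f=lambda *p:raw(p,1/k,(0,0))
for n,p,z in(("jaw",(405.5,325),.12),("ptr",(405,236),.06),("fence end",(366,69),.05),("fence R",(373,411),.05),("corner FR",(204,408),.012),("corner BR",(673,408),.012)):
    print(n,w2c(Q,back("wrist",f(*p),z,c)).round(4))
E
```

```text
jaw [[ 0.0006 -0.0592  0.12  ]]
ptr [[ 0.0003 -0.0287  0.06  ]]
fence end [[-0.0204  0.058   0.05  ]]
fence R [[-0.0204 -0.1464  0.05  ]]
corner FR [[-0.149 -0.167  0.012]]
corner BR [[ 0.1998 -0.1658  0.012 ]]
```

Emit:
apply_moves(deltas=[30,0,0,0,60,0,0,0,90,0,0,0,111,0,0,0,111,0,0,0])

```text
time_s: 2.05
tcp_pos: [0.5831, -0.1211, 0.0758]
tool_rot: [1.339, 1.126, -1.344]
ft_force: [-1.0, 0.3, 0.9]
opening: 0.085
```

Emit:
apply_moves(deltas=[0,0,0,0,0,0,0,0,0,0,0,0,0,0,0,0,0,0,0,0,0,0,0,0], hand=0, force=60)

```text
time_s: 2.65
tcp_pos: [0.5844, -0.1214, 0.0769]
tool_rot: [1.34, 1.123, -1.342]
ft_force: [4.0, -0.7, 5.1]
opening: 0.0154
```

```bash
python3 - <<'E'
from h import *
print(delta([0,.08,.078]))
E
```

```text
t 2.65 tcp [ 0.5844 -0.1214  0.0769] clampframe [-0.0013 -0.0621  0.0769] yaw(tool y)-clamp x deg -0.13 toolx [-0.003  0.002 -1.   ] j [-3.460e-01  4.220e-01 -1.400e-01  1.012e+00  1.000e-03  1.404e+00] F [ 4.  -0.7  5.1] open 0.0154
[  -1.     0.9 -142.1]
```

Emit:
apply_moves(deltas=[0,1,-10,0,0,1,-28,0,0,1,-46,0,0,1,-64,0,0,1,-82,0,0,1,-100,0,0,1,-118,0,0,1,-132,0])

```text
time_s: 3.45
tcp_pos: [0.6094, 0.0087, 0.0769]
tool_rot: [1.339, 1.122, -1.342]
ft_force: [4.0, -4.0, -1.9]
opening: 0.0153
```

```bash
python3 - <<'E'
from h import *
print(delta([0,.08,.078]))
E
```

```text
t 3.45 tcp [0.6094 0.0087 0.0769] clampframe [0.0004 0.0704 0.0769] yaw(tool y)-clamp x deg -0.12 toolx [-0.003  0.001 -1.   ] j [-1.240e-01  4.410e-01 -1.080e-01  1.025e+00  1.000e-03  1.626e+00] F [ 4.  -4.  -1.9] open 0.0153
[-1.1 -0.5 -9.6]
```

Emit:
apply_moves(deltas=[0,0,-4,0,0,0,-8,0,0,0,-10,0,0,0,-12,0,0,0,-12,0])

```text
time_s: 3.95
tcp_pos: [0.6113, 0.0178, 0.0769]
tool_rot: [1.337, 1.118, -1.346]
ft_force: [1.6, -14.5, -0.4]
opening: 0.015
```

```bash
python3 - <<'E'
from h import *
print(delta([0,.08,.078]))
import cv2
c=r.calibration("wrist"); im=r.capture("wrist"); np.save("w2.npy",c,allow_pickle=True)
cv2.imwrite("w2_raw.png",im[:,:,::-1])
cv2.imwrite("pics/w2.png",cv2.resize(np.clip(im[:,:,::-1]*1.3,0,255).astype(np.uint8),(800,600),interpolation=cv2.INTER_CUBIC))
E
```

```text
t 3.95 tcp [0.6113 0.0178 0.0769] clampframe [0.0007 0.0797 0.0769] yaw(tool y)-clamp x deg -0.24 toolx [-0.004 -0.003 -1.   ] j [-0.106  0.445 -0.102  1.028 -0.004  1.646] F [  1.6 -14.5  -0.4] open 0.015
[-1.1 -0.7 -0.3]
```

View pics/w2.png

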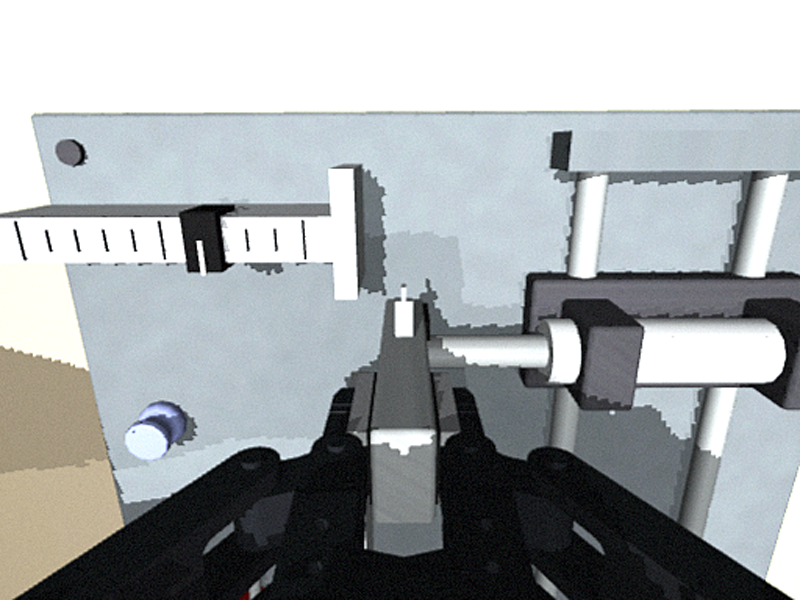

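```bash
python3 - <<'E'
from h import *
c=np.load("w2.npy",allow_pickle=True).item(); k=512/800
f=lambda *p:raw(p,1/k,(0,0))
for n,p,z in(("clipline in",(203,274),.056),("clipline out",(199,241),.056),("ptr",(403,286),.06),("fence end inner near",(346,298),.05),("plate FL",(34,115),.012)):
    print(n,w2c(Q,back("wrist",f(*p),z,c)).round(4))
E
```

```text
clipline in [[-0.0691  0.1179  0.056 ]]
clipline out [[-0.0689  0.1295  0.056 ]]
ptr [[0.0003 0.1146 0.06  ]]
fence end inner near [[-0.0206  0.1071  0.05  ]]
plate FL [[-0.1467  0.1718  0.012 ]]
```

Emit:
apply_moves(deltas=[0,-6,-1,0,0,-16,-1,0,0,-26,-1,0,0,-36,-1,0,0,-46,-1,0,0,-56,-1,0,0,-64,-1,0,0,-66,-1,0])

```text
time_s: 4.8
tcp_pos: [0.5466, 0.0293, 0.0769]
tool_rot: [1.337, 1.115, -1.346]
ft_force: [8.1, -9.2, -8.5]
opening: 0.015
```

```bash
python3 - <<'E'
from h import *
st()
import cv2
c=r.calibration("wrist"); im=r.capture("wrist"); np.save("w3.npy",c,allow_pickle=True)
cv2.imwrite("w3_raw.png",im[:,:,::-1])
cv2.imwrite("pics/w3.png",cv2.resize(np.clip(im[100:250,160:360,::-1]*1.3,0,255).astype(np.uint8),(800,600),interpolation=cv2.INTER_CUBIC))
E
```

```text
t 4.8 tcp [0.5466 0.0293 0.0769] clampframe [-0.0651  0.0796  0.0769] yaw(tool y)-clamp x deg -0.31 toolx [-0.003 -0.005 -1.   ] j [-0.097  0.347 -0.263  0.963 -0.005  1.656] F [ 8.1 -9.2 -8.5] open 0.015
```

View pics/w3.png

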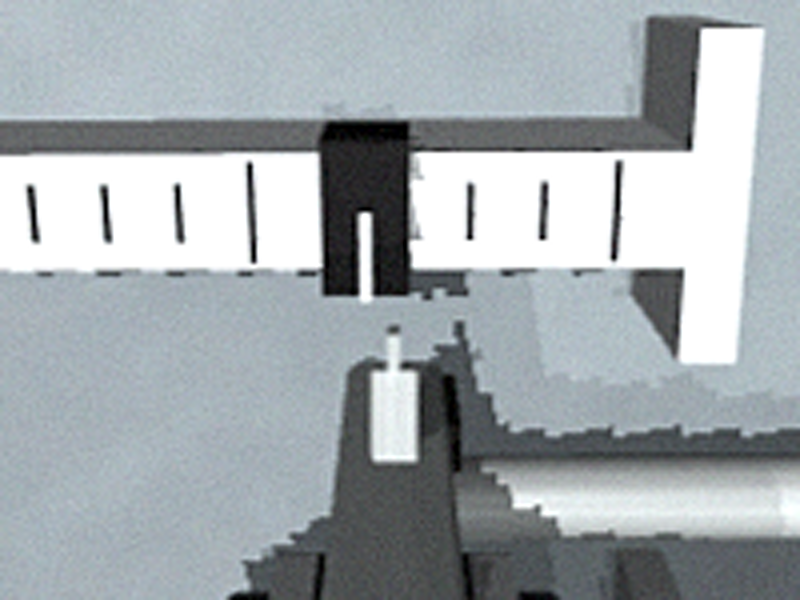

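Emit:
apply_moves(deltas=[0,-2,0,0,0,-3.7,0,0,0,-3.7,0,0,0,-3.7,0,0])

```text
time_s: 5.25
tcp_pos: [0.544, 0.0295, 0.0769]
tool_rot: [1.339, 1.115, -1.345]
ft_force: [9.0, -2.7, -5.5]
opening: 0.0153
```

```bash
python3 - <<'E'
from h import *
st()
import cv2
c=r.calibration("wrist"); im=r.capture("wrist"); np.save("w4.npy",c,allow_pickle=True)
cv2.imwrite("pics/w4.png",cv2.resize(np.clip(im[100:250,160:360,::-1]*1.3,0,255).astype(np.uint8),(800,600),interpolation=cv2.INTER_CUBIC))
st(); print(r.read_state()["joint_velocities"].round(4))
E
```

```text
t 5.25 tcp [0.544  0.0295 0.0769] clampframe [-0.0677  0.0794  0.0769] yaw(tool y)-clamp x deg -0.33 toolx [-0.001 -0.004 -1.   ] j [-0.098  0.342 -0.271  0.959 -0.004  1.656] F [ 9.  -2.7 -5.5] open 0.0153
t 5.3 tcp [0.544  0.0295 0.0769] clampframe [-0.0677  0.0794  0.0769] yaw(tool y)-clamp x deg -0.33 toolx [-0.001 -0.004 -1.   ] j [-0.097  0.342 -0.271  0.959 -0.004  1.656] F [ 7.4 -2.9 -5.4] open 0.0153
[-0.0008  0.0002 -0.0003 -0.0013  0.0009 -0.0005]
```

View pics/w4.png

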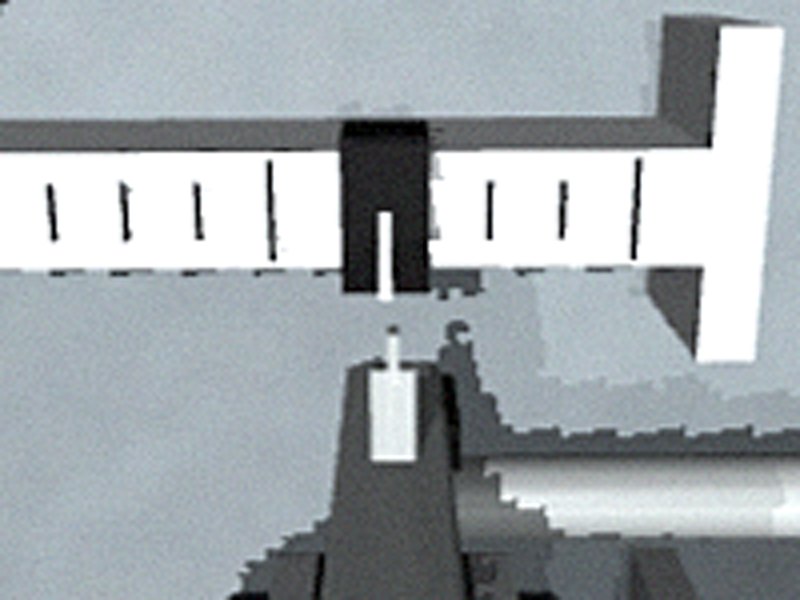

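Emit:
apply_moves(deltas=[0,-2,0,0,0,-2,0,0,0,-2,0,0,0,-2,0,0,0,-2,0,0])

```text
time_s: 5.8
tcp_pos: [0.5431, 0.0297, 0.0769]
tool_rot: [1.341, 1.114, -1.343]
ft_force: [9.3, -0.9, -4.3]
opening: 0.0155
```

```bash
python3 - <<'E'
from h import *
st()
import cv2
im=r.capture("wrist")
cv2.imwrite("pics/w5.png",cv2.resize(np.clip(im[100:250,160:360,::-1]*1.3,0,255).astype(np.uint8),(800,600),interpolation=cv2.INTER_CUBIC))
st(); print(r.read_state()["joint_velocities"].round(4))
E
```

```text
t 5.8 tcp [0.5431 0.0297 0.0769] clampframe [-0.0686  0.0794  0.0769] yaw(tool y)-clamp x deg -0.34 toolx [ 0.001 -0.003 -1.   ] j [-0.098  0.339 -0.275  0.956 -0.003  1.656] F [ 9.3 -0.9 -4.3] open 0.0155
t 5.85 tcp [0.5431 0.0297 0.0769] clampframe [-0.0686  0.0794  0.0769] yaw(tool y)-clamp x deg -0.34 toolx [ 0.001 -0.003 -1.   ] j [-0.098  0.339 -0.275  0.956 -0.003  1.656] F [10.  -0.6 -5.9] open 0.0151
[ 0.0009 -0.0009 -0.0004  0.002  -0.0004  0.0012]
```

View pics/w5.png

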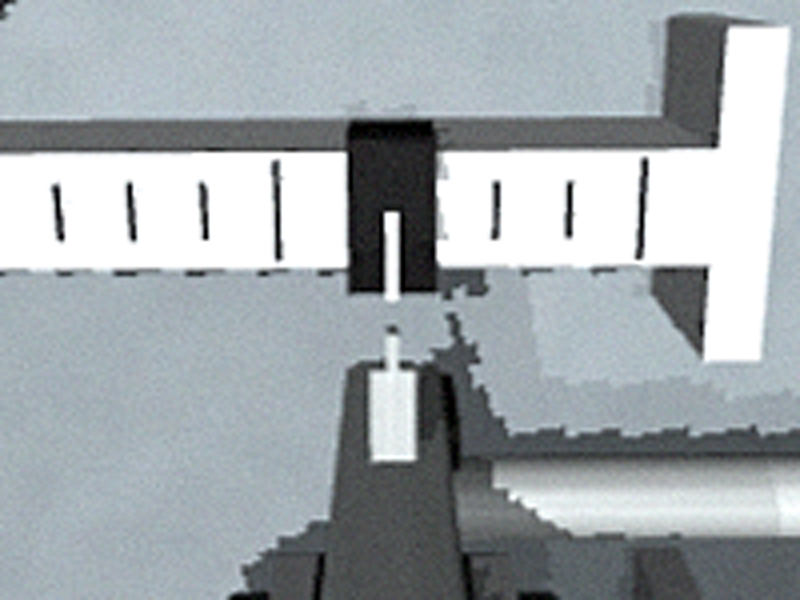

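The white line's inner end is at (392,300) and the pointer tip at (392,330), so they are level to well under 1 mm. The arm is at rest with the jaw gripped. I'll hand the job in.

```bash
python3 -c "
from h import *
print(r.close_job()); st()"
```

```text
the job is handed in; nothing more can be done
None
the job is handed in; nothing more can be done
```

The jaw is in the gap, drawn out to the clip's line, and the gripper is still holding it there against the spring. I handed the job in at about 5.9 s; no verdict was reported.

- **Slide:** I gripped the jaw across its 16 mm side with the force set to 60 N. I slid it along behind the fence until the end stop pushed back with about 14 N, with the rod still in.
- **Draw-out:** I then pulled it about 69 mm through the gap, correcting the last few millimetres from wrist-camera pictures.
- **Level with the line:** In the last picture the pointer tip and the white line's inner end share the same pixel column, so they agree to well under 1 mm. The pull of about 69 mm also matches the clip's measured place, 68 to 69 mm in the clamp's frame.
- **At rest and gripped:** The last joint speeds were at most 0.002 rad/s. The fingers stood 15 mm open on the 16 mm jaw, with about 10 N of spring pull at the wrist. I did not measure the finger contact force itself.
- **Clip:** It was never touched, and its measured place agreed before and after the slide.
- **Other things:** The planned path kept clear of them all, but I took no final overview picture to confirm they had not moved.

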